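# Light the open combustion chamber with the inspection lamp

## Task

Draw the yellow inspection lamp out of its sloped holder, turn it to point straight down and keep it held, steady, over the middle of the open combustion chamber (the one with the orange ring), its lens about 6 cm above the top face of the cylinder head. The program finishes while the gripper is still holding the lamp there. Do not let the lamp touch the cylinder head, and leave the ring, the two blue caps and the grease jar where they are.

Things in the scene. Friction and masses are not known exactly. Their poses are not given: they have to be found in the camera images.
- lamp: Inspection lamp: plain round yellow cylinder, 30 mm diameter, 165 mm long, black ends, 0.13 to 0.25 kg, evenly spread. Origin: centre of the lens face (starts down in the holder). z runs along the lamp from lens to tail; it shines along -z, so pointing straight down means z up. At the start it leans 45 degrees, tail up towards the robot, its upper 95 mm out of the holder.
- lamp_tail (a point): Centre of the lamp's tail end (red switch), 165 mm from the lens along the lamp's z axis.
- lamp_holder: Fixed holder: red square sleeve, inside 33 x 33 mm, wall 4 mm, 70 mm deep, on a steel foot 150 x 70 x 8 mm. Origin: centre of the foot's underside. The sleeve leans 45 degrees: its mouth points along (-0.707, 0, 0.707) of the holder's frame, roughly towards the robot and up. The lamp lies loose in it and draws out that way.
- holder_mouth (a point): Centre of the sleeve's mouth, in the plane of its rim, 73 mm above the bench.
- cylinder_head: Fixed aluminium cylinder head lying chambers up on two wooden bearers: 160 mm (its x) by 340 mm (its y), top face 100 mm above the bench. Three round chambers 58 mm wide, 30 mm deep, centred at y = -95, 0 and +95 mm of its frame. Origin: middle of its underside, on the bench. Any chamber may be the open one.
- marker_ring: Loose flat orange ring, outer diameter 82 mm, inner 64 mm, 6 mm thick, 0.06 kg, lying on the head's top face round the open chamber, concentric with it. Origin: centre of its underside, that is the centre of the chamber's mouth in the top face.
- cap_a: Loose blue plastic cap, 72 mm disc 10 mm thick with a knob 20 mm wide rising to 24 mm, lying over one of the other two chambers. Origin: centre of its underside, on the head's top face. A bystander.
- cap_b: Like cap_a, over the third chamber. A bystander.
- grease_jar: White jar with a red lid, 64 mm in diameter and 70 mm tall, 0.3 kg, standing on the bench near the holder. Origin: centre of its underside. A bystander.

How it is judged:
By the outcome, as a careful person would: the job done as asked, in the order asked, and still so for the second after the job is handed in, while the arm keeps its last pose, push and grip.
It also fails if it takes over 43 s, if anything falls off the work surface, if the arm or the gripper's body presses on something with over 40 N, if the wrist force passes 120 N, or if a joint passes its speed limit or range.

## Robot

A 6-joint arm with a two-finger parallel gripper is mounted at the origin on the work surface. World frame = base frame: x ahead of the robot, y to its left, z up, the work surface at z = 0. Lengths are in m, angles in rad, forces in N, time in s.
With the tool pointing down it reaches from about 0.35 to 0.85 m from the base axis. Payload 8.1 kg.
Tool frame: the origin (TCP) lies midway between the tips of the shut fingers; the grasp point (between the pads) lies 19 mm behind it; z points along the fingers, y is the line along which they close (so a half turn about z gives the same grasp; the last joint's range is limited). The gripper opens to 93 mm and grips with 3 to 60 N. Pads are 15 mm wide; open, the fingers measure 128 mm over their backs; the gripper's body (75 mm by 188 mm) begins 65 mm behind the grasp point.
Start: joints at [-1.391, 0.13, 1.488, -0, 1.523, -0.085], TCP at [0.157, -0.579, 0.219] pointing down, gripper open.
Joint ranges: [-2.96, 2.96], [-0.89, 2.26], [0.02, 2.5], [-1.34, 4.48], [0, 2.73], [-2.66, 2.66]. Speed limits (rad/s): [2.39, 2.39, 2.79, 3.14, 3.14, 3.14].

## Interface

Orientations are given as a unit quaternion [w, x, y, z].
In Python, from bench import env gives the robot as it stands.
- The arm moves only by the tool creep_tool, called after ">>>" as a command line: name --pt "numbers of a row" for each row, then --argument value for the rest. Schema: {"type":"object","properties":{"steps":{"type":"array","items":{"type":"array","items":{"type":"number"},"minItems":7,"maxItems":7},"minItems":1,"maxItems":12},"squeeze":{"type":"number"},"only":{"type":"string"},"quiet":{"type":"boolean"},"lines":{"type":"string"}},"required":["steps"],"additionalProperties":false}. steps is a list of rows, 1 to 12 of them, each of 7 numbers: dx, dy, dz in shares of the most that a row can go, 1 being 50 mm, then a rotation vector rx, ry, rz in normalised numbers (1 is 2 pi rad), then the finger opening in m; each row shifts and turns the commanded pose from where the row before left it, along the tool's axes as they then stand; what a row does not reach is not made up. A row lasts 1/10 s, in which the tool goes at most 0.05 m and 0.15 rad, less where a joint would pass 70% of its speed; a pose out of reach is approached as far as the arm can. The fingers move at their own pace and stop on an object; squeeze is the grip in N (left out, the last holds). Time passes only in rows, so rows that do not move let the fingers close. The tool returns the time, the measured TCP pose, the force, the opening and the grip force at its end. only (a regular expression) keeps the lines of the reply that match it, lines (a string "A,B") keeps lines A to B, and quiet returns only ok. Input that does not fit is refused with a message, and nothing moves.
- env.get_state(): the state, without advancing time (a new reading comes with each control period).
- env.grab_frame(name): name is "side" or "top"; returns the picture (420x560x3 uint8, blue, green, red); there is no depth.
- env.camera_params(name): a dict with "fx", "fy", "cx", "cy" (pixels), "dist" ([k1, k2, p1, p2, k3] as OpenCV has them; the pictures are not rectified), "eye" and "rotation" of the camera in the world. Camera axes: x right, y down, z forward; pixel columns grow to the right and rows downward; lengths in m; the calibration is good to about 2 mm. A picture is of the moment at which its call begins. camera_params takes no time and is no camera call.
- env.hand_in(): hands the job in; it is judged then, once.
The state is a dict: "clock": time; "joint_positions": joint angles; "qvel": joint speeds; "tau": joint torques, N m; "tool_pos": TCP position; "tcp_rot": TCP orientation; "force": force on the tool from outside, world axes, zero at the start; "wrist_torque": the same for the moment, N m; "finger_gap": finger opening in m; "finger_force": force on a finger pad.
Only numpy, scipy, OpenCV 4.12 (cv2) and the standard library are available. Lean on these libraries where they do the work, as an engineer would, in place of code of your own. Each camera call takes 0.05 s, during which the arm holds its last target. There are 200 camera calls.

## Working session

There is one attempt and no reset: what is moved stays moved. The work goes in short steps, Python scripts to look and compute and a tool call to move; the robot and the scene stay as the last step left them, time stands still between calls to the robot, and variables do not carry over. Pictures are saved under pics/ and viewed, at most 10 in all, crops included, and the job is handed in when it is done.

```bash
ls; mkdir -p pics
```

Run:
```python
from bench import env
import cv2
for n in("side","top"):
    cv2.imwrite(f"pics/{n}0.png",env.grab_frame(n)); print(n,env.camera_params(n))
print(env.get_state())
```

```text
bench.py
pics
side {'fx': 395.7501724242043, 'fy': 395.7501724242043, 'cx': 284.3004936446962, 'cy': 212.92472654325294, 'dist': array([0.0091907, 0.       , 0.       , 0.       , 0.       ]), 'eye': array([0.47758627, 0.61584131, 0.66319756]), 'rotation': array([ 0.0246916 , -0.06431478,  0.89177073, -0.44721236])}
top {'fx': 414.0753666984406, 'fy': 414.0753666984406, 'cx': 285.7274473022661, 'cy': 213.0905279259185, 'dist': array([-0.10586583,  0.        ,  0.        ,  0.        ,  0.        ]), 'eye': array([ 0.37652571, -0.06435705,  1.10128479]), 'rotation': array([ 0.07079356, -0.65046919,  0.75196633, -0.08015454])}
{'clock': 0.1, 'joint_positions': array([-1.39141243e+00,  1.31089588e-01,  1.48913488e+00, -3.64581283e-05,
        1.52297196e+00, -8.54002519e-02]), 'qvel': array([-0.00100876, -0.00100115, -0.00114927, -0.00082035, -0.00012804,
       -0.00085869]), 'tau': array([ 2.47694647e-03, -5.61340034e+01, -4.93098164e+01,  7.71067897e-02,
        2.90644518e-02, -4.21756079e-05]), 'tool_pos': array([ 0.15694111, -0.57860437,  0.21770947]), 'tcp_rot': array([-8.00144887e-04,  9.91248527e-01,  1.32006494e-01, -5.58556051e-05]), 'force': array([ 0.45321005, -0.16602424, -0.24642762]), 'wrist_torque': array([-0.02830239, -0.01589144, -0.00921965]), 'finger_force': 0.0, 'finger_gap': 0.09289128419703169}
```

View pics/side0.png

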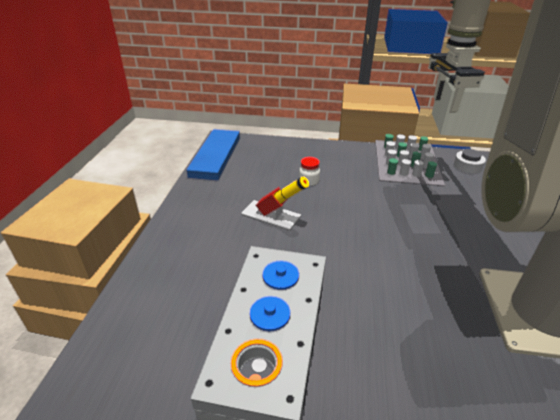

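View pics/top0.png

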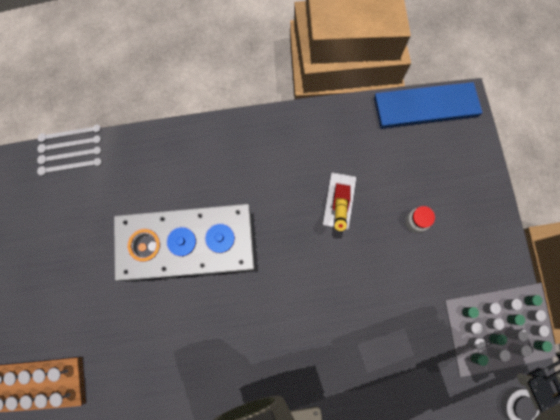

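The side view shows the ring at about (257,362), the caps at (270,313) and (281,275), the lamp tail at (305,184), the sleeve at (268,202) and the jar at (310,170). In the top view the ring is at (143,245), the tail at (341,226), the sleeve at (342,194) and the jar at (422,218). The open chamber is the far +y one.

Create h.py:
```python
from bench import env
import numpy as np, cv2
from scipy.spatial.transform import Rotation as Ro
def cam(n):
    c=env.camera_params(n); K=np.array([[c["fx"],0,c["cx"]],[0,c["fy"],c["cy"]],[0,0,1]])
    return K,c["dist"],np.array(c["eye"]),Ro.from_quat(c["rotation"],scalar_first=True).as_matrix()
def ray(n,p):
    K,d,e,R=cam(n); u=cv2.undistortPoints(np.array(p,float).reshape(-1,1,2),K,d).reshape(-1,2)
    v=np.c_[u,np.ones(len(u))]@R.T; return e,v/np.linalg.norm(v,axis=1)[:,None]
def plane(n,p,z):
    e,v=ray(n,p); return e+v*((z-e[2])/v[:,2:])
def tri(ps,pt):
    e1,v1=ray("side",ps);e2,v2=ray("top",pt);v1=v1[0];v2=v2[0]
    s=np.linalg.lstsq(np.c_[v1,-v2],e2-e1,rcond=None)[0]
    a,b=e1+s[0]*v1,e2+s[1]*v2; return (a+b)/2,np.linalg.norm(a-b)
def project(n,P):
    K,d,e,R=cam(n); return cv2.projectPoints(np.atleast_2d(P).astype(float),cv2.Rodrigues(R.T)[0],-R.T@e,K,d)[0].reshape(-1,2)
def mask(im,h0,h1,box,smin=130,vmin=60):
    h=cv2.cvtColor(im,cv2.COLOR_BGR2HSV); m=cv2.inRange(h,(h0,smin,vmin),(h1,255,255))
    b=np.zeros_like(m); x0,y0,x1,y1=box; b[y0:y1,x0:x1]=255; return m&b
def pts(m): return np.argwhere(m)[:,::-1].astype(float)
def line(m):
    p=pts(m); c=p.mean(0); d=np.linalg.svd(p-c)[2][0]; t=(p-c)@d; return c,d,t.min(),t.max(),len(p)
```

Run:
```python
from h import *
I={n:cv2.imread(f"pics/{n}0.png") for n in("side","top")}
B={"side":dict(ring=(215,325,300,400),lamp=(255,165,330,215),jar=(295,150,325,190),cap1=(245,290,300,335),cap2=(260,255,305,292)),
"top":dict(ring=(120,220,165,265),lamp=(325,180,360,235),jar=(400,200,445,240),cap1=(160,220,201,262),cap2=(202,220,240,262))}
N={}
for n in I:
    m=mask(I[n],5,18,B[n]["ring"]); c=cv2.findContours(m,0,2)[0]; c=max(c,key=cv2.contourArea)
    E=cv2.fitEllipse(c); print(n,"ring",E,plane(n,E[0],.104))
    for k in("cap1","cap2"):
        m=mask(I[n],100,125,B[n][k]); c=max(cv2.findContours(m,0,2)[0],key=cv2.contourArea); print(k,plane(n,cv2.fitEllipse(c)[0],.107))
    m=mask(I[n],0,5,B[n]["jar"])|mask(I[n],172,180,B[n]["jar"]); print("jar",plane(n,pts(m).mean(0),.066))
    m=mask(I[n],20,35,B[n]["lamp"]);l=line(m);print("lamp",l)
    a,b=l[0]-l[1]*20,l[0]+l[1]*20; v=ray(n,[a,b])[1]; w=np.cross(v[0],v[1]); N[n]=(w/np.linalg.norm(w),cam(n)[2],l)
    r=mask(I[n],0,8,B[n]["lamp"])|mask(I[n],172,180,B[n]["lamp"]); print("red",line(r))
d=np.cross(N["side"][0],N["top"][0]); d/=np.linalg.norm(d); d*=np.sign(d[2])
print("axis",d,"yaw",np.degrees(np.arctan2(d[1],d[0])),"elev",np.degrees(np.arcsin(d[2])))
for z in(.073,.140):
    A=np.array([N["side"][0],N["top"][0],[0,0,1]]); b=[N[n][0]@N[n][1] for n in("side","top")]+[z]
    P=np.linalg.solve(A,b); print(P,project("side",P),project("top",P))
V=[cv2.resize(I["side"][150:240,230:340],None,fx=5,fy=5,interpolation=2),cv2.resize(I["top"][165:240,310:365],None,fx=4.5,fy=6)[:450]]
cv2.imwrite("pics/crop0.png",np.hstack(V)[:, :800])
```

```text
side ring ((256.20428466796875, 361.14019775390625), (35.85313415527344, 42.35028839111328), 82.54053497314453) [[0.56287109 0.26547509 0.104     ]]
cap1 [[0.55745245 0.17214854 0.107     ]]
cap2 [[0.55212544 0.07748622 0.107     ]]
jar [[ 0.53788568 -0.44240488  0.066     ]]
lamp (array([290.70241287, 189.34048257]), array([-0.86059221,  0.50929466]), np.float64(-19.291929062055676), np.float64(17.414325485021116), 373)
red (array([274.68734491, 197.44168734]), array([-0.74940327,  0.66211385]), np.float64(-53.189332291505885), np.float64(19.809311941000082), 403)
top ring ((143.2699737548828, 244.8245086669922), (29.366497039794922, 31.472776412963867), 36.96149826049805) [[0.56311168 0.26472296 0.104     ]]
cap1 [[0.55822033 0.16995231 0.107     ]]
cap2 [[0.55285013 0.07530025 0.107     ]]
jar [[ 0.53944921 -0.44543609  0.066     ]]
lamp (array([340.53177258, 213.6187291 ]), array([-0.05378695,  0.99855243]), np.float64(-14.622752051280306), np.float64(16.547521209301554), 299)
red (array([341.54910714, 193.46875   ]), array([-0.23013753,  0.97315812]), np.float64(-8.80547521643184), np.float64(32.014557636196926), 224)
axis [-0.68028887  0.23794969  0.69324382] yaw 160.7213152900269 elev 43.887437254717675
[ 0.60152583 -0.23779242  0.073     ] [[279.01250614 196.25876798]] [[341.06212321 203.96675127]]
[ 0.53577789 -0.21479527  0.14      ] [[304.07972453 181.42403254]] [[339.90318315 225.45265762]]
```

View pics/crop0.png

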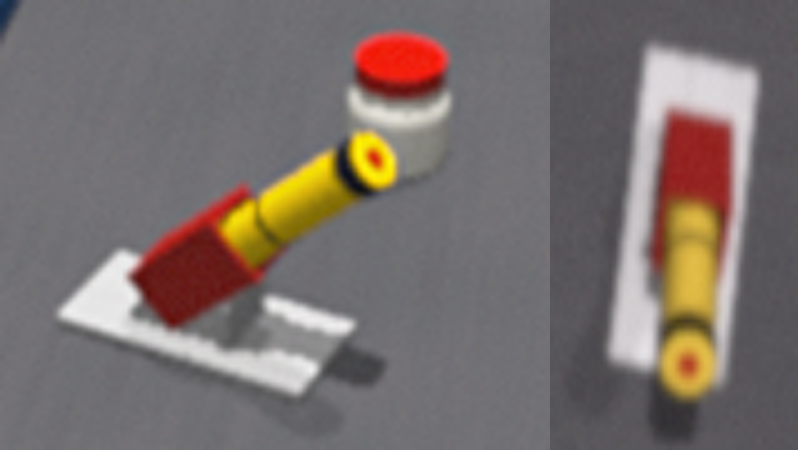

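The crop shows the foot's corners clearly, the lamp's red switch at about side (305,181.6) and top (340.7,225.8), and the yellow lamp lying straight in the sleeve. I'll check the yaw from the foot corners and work out the grasp pose.

Run:
```python
from h import *
print("tail",tri((305,181.6),(340.7,225.8)))
t=np.array([[648,43],[758,68],[722,385],[608,360]],float); t=np.c_[(t[:,0]-550)/4.5+310,t[:,1]/6+165]
s=np.array([[122,250],[57,315],[302,395],[355,325]],float)/5+[230,150]
for n,c in(("top",t),("side",s)):
    P=plane(n,c,.008); print(n,P.round(4).tolist(),P.mean(0))
    for i in range(4):
        d=P[(i+1)%4]-P[i]; print(np.linalg.norm(d),np.degrees(np.arctan2(d[1],d[0])))
```

Add to h.py:
```python
def goal(P,R=None):
    s=env.get_state(); T=Ro.from_quat(s["tcp_rot"],scalar_first=True)
    print("t",s["clock"],"tool",s["tool_pos"].round(4),"q",s["joint_positions"].round(2),"gap",s["finger_gap"],"F",s["force"].round(1),s["finger_force"])
    print("now-frame shift",T.inv().apply(P-s["tool_pos"]).round(4))
    if R is not None:
        G=Ro.from_matrix(R); print("rotvec",(T.inv()*G).as_rotvec().round(4),"shift after turn",G.inv().apply(P-s["tool_pos"]).round(4))
yw=np.radians(161.1); zl=np.array([np.cos(yw)*.7071,np.sin(yw)*.7071,.7071])
tail=np.array([.535,-.2157,.1395]); yg=np.array([-np.sin(yw),np.cos(yw),0]); Rg=np.c_[np.cross(yg,-zl),yg,-zl]
```

Run:
```python
from h import *
print(Rg); goal(np.array([.495,-.202,.25]),Rg)
```

```text
[[ 0.66897696 -0.32391742  0.66897696]
 [-0.22904201 -0.94608536 -0.22904201]
 [ 0.7071      0.         -0.7071    ]]
t 0.1 tool [ 0.1569 -0.5786  0.2177] q [-1.39  0.13  1.49 -0.    1.52 -0.09] gap 0.09289128419703169 F [ 0.5 -0.2 -0.2] 0.0
now-frame shift [ 0.4248 -0.2751 -0.0318]
rotvec [-0.2349  0.762   0.5628] shift after turn [ 0.1627 -0.4658  0.1171]
```

Careful with the scale: shifts go in shares of 50 mm and turns go in shares of 2 pi rad. That gives: 0.035 m is 0.7, -0.023 m is -0.46.

>>> creep_tool --pt "0.7 -0.46 -0.06 0 0 0 0.093" --pt "0.7 -0.46 -0.06 0 0 0 0.093" --pt "0.7 -0.46 -0.06 0 0 0 0.093" --pt "0.7 -0.46 -0.06 0 0 0 0.093" --pt "0.7 -0.46 -0.06 0 0 0 0.093" --pt "0.7 -0.46 -0.06 0 0 0 0.093" --pt "0.7 -0.46 -0.06 0 0 0 0.093" --pt "0.7 -0.46 -0.06 0 0 0 0.093" --pt "0.7 -0.46 -0.06 0 0 0 0.093" --pt "0.7 -0.46 -0.06 0 0 0 0.093" --pt "0.7 -0.46 -0.06 0 0 0 0.093" --pt "0.7 -0.46 -0.06 0 0 0 0.093"

```text
clock: 1.3
tool_pos: [0.4909, -0.2012, 0.2544]
tcp_rot: [-0.0, 0.991, 0.132, -0.0]
force: [-0.5, -1.2, -0.2]
finger_gap: 0.0929
finger_force: 0.0
```

>>> creep_tool --pt "0 0 0 -0.0037 0.0121 0.009 0.093" --pt "0 0 0 -0.0037 0.0121 0.009 0.093" --pt "0 0 0 -0.0037 0.0121 0.009 0.093" --pt "0 0 0 -0.0037 0.0121 0.009 0.093" --pt "0 0 0 -0.0037 0.0121 0.009 0.093" --pt "0 0 0 -0.0037 0.0121 0.009 0.093" --pt "0 0 0 -0.0037 0.0121 0.009 0.093" --pt "0 0 0 -0.0037 0.0121 0.009 0.093" --pt "0 0 0 -0.0037 0.0121 0.009 0.093" --pt "0 0 0 -0.0037 0.0121 0.009 0.093" --pt "0 0 0 0 0 0 0.093" --pt "0 0 0 0 0 0 0.093"

```text
clock: 2.5
tool_pos: [0.4969, -0.2059, 0.2538]
tcp_rot: [0.063, 0.913, -0.151, 0.375]
force: [0.4, -0.5, 0.9]
finger_gap: 0.0931
finger_force: 0.0
```

Run:
```python
from h import *
goal(tail+.06*zl,Rg)
```

```text
t 2.5 tool [ 0.4969 -0.2059  0.2538] q [-0.64 -0.89  2.4   0.28  0.9   1.16] gap 0.09306091888043336 F [ 0.4 -0.5  0.9] 0.0
now-frame shift [-0.0528 -0.0031  0.0489]
rotvec [-0.0005  0.0064  0.0027] shift after turn [-0.0531 -0.003   0.0486]
```

Scaled: -0.009 m is -0.18, -0.0005 m is -0.01, 0.0064 rad is 0.001.

>>> creep_tool --pt "-0.18 -0.01 0.16 0 0.001 0.0004 0.093" --pt "-0.18 -0.01 0.16 0 0 0 0.093" --pt "-0.18 -0.01 0.16 0 0 0 0.093" --pt "-0.18 -0.01 0.16 0 0 0 0.093" --pt "-0.18 -0.01 0.16 0 0 0 0.093" --pt "-0.18 -0.01 0.16 0 0 0 0.093" --pt "0 0 0 0 0 0 0.093" --pt "0 0 0 0 0 0 0.093"

```text
clock: 3.3
tool_pos: [0.5009, -0.205, 0.1843]
tcp_rot: [0.061, 0.913, -0.153, 0.375]
force: [-0.3, -0.9, 0.5]
finger_gap: 0.0931
finger_force: 0.0
```

Run:
```python
from h import *
goal(tail-.061*zl,Rg)
I=[env.grab_frame(n) for n in("side","top")]
cv2.imwrite("pics/pre.png",np.hstack([cv2.resize(I[0][110:260,220:400],(400,333)),cv2.resize(I[1][150:330,270:450],(333,333))]))
```

```text
t 3.3 tool [ 0.5009 -0.205   0.1843] q [-0.63 -0.83  2.5   0.31  0.75  1.12] gap 0.09311416703469086 F [-0.3 -0.9  0.5] 0.0
now-frame shift [-0.0056 -0.0008  0.118 ]
rotvec [-0.0011  0.0068 -0.0019] shift after turn [-0.0064 -0.0009  0.1179]
```

View pics/pre.png

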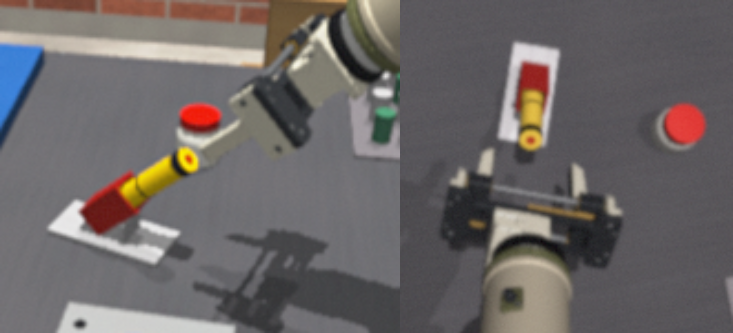

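The gripper is in line with the lamp in both views: the fingers straddle the tail (crop (188,158) side, (531,140) top) and the jar is well clear. Now advancing along the axis.

Scaled: 0.015 m is 0.3, 0.01 m is 0.2.

>>> creep_tool --pt "-0.02 0 0.3 0 0 0 0.093" --pt "-0.02 0 0.3 0 0 0 0.093" --pt "-0.02 0 0.3 0 0 0 0.093" --pt "-0.02 0 0.3 0 0 0 0.093" --pt "-0.02 0 0.3 0 0 0 0.093" --pt "0 0 0.3 0 0 0 0.093" --pt "0 0 0.2 0 0 0 0.093" --pt "0 0 0 0 0 0 0.093" --pt "0 0 0 0 0 0 0.093"

```text
clock: 4.3
tool_pos: [0.5641, -0.2267, 0.1104]
tcp_rot: [0.062, 0.912, -0.153, 0.375]
force: [-0.1, 0.1, -1.1]
finger_gap: 0.0931
finger_force: 0.0
```

Run:
```python
from h import *
goal(tail-.061*zl,Rg)
```

```text
t 4.3 tool [ 0.5641 -0.2267  0.1104] q [-0.57 -0.39  2.38  0.43  0.42  1.01] gap 0.09306548505632371 F [-0.1  0.1 -1.1] 0.0
now-frame shift [-0.0013 -0.0009  0.0184]
rotvec [-0.0009  0.0061 -0.0019] shift after turn [-0.0014 -0.0009  0.0184]
```

Scaled: 0.009 m is 0.18, -0.001 m is -0.02, 0.006 rad is 0.001.

>>> creep_tool --pt "-0.02 -0.02 0.18 -0.0002 0.001 -0.0003 0.093" --pt "0 0 0.18 0 0 0 0.093" --pt "0 0 0 0 0 0 0.093" --pt "0 0 0 0 0 0 0.06" --pt "0 0 0 0 0 0 0.04" --pt "0 0 0 0 0 0 0.026" --pt "0 0 0 0 0 0 0.026" --pt "0 0 0 0 0 0 0.02" --pt "0 0 0 0 0 0 0.02" --pt "0 0 0 0 0 0 0.02" --squeeze 35

```text
clock: 5.3
tool_pos: [0.5759, -0.2297, 0.0969]
tcp_rot: [0.063, 0.911, -0.152, 0.378]
force: [-0.5, 0.3, -0.3]
finger_gap: 0.0413
finger_force: 0.0
```

Run:
```python
from h import *
goal(tail-.061*zl,Rg)
```

```text
t 5.3 tool [ 0.5759 -0.2297  0.0969] q [-0.56 -0.32  2.36  0.47  0.37  0.96] gap 0.041300853407799695 F [-0.5  0.3 -0.3] 0.0
now-frame shift [-0.0004  0.      0.0003]
rotvec [ 0.0002 -0.0003  0.0002] shift after turn [-0.0004  0.      0.0003]
```

>>> creep_tool --pt "0 0 0 0 0 0 0.02" --pt "0 0 0 0 0 0 0.02" --pt "0 0 0 0 0 0 0.02" --pt "0 0 0 0 0 0 0.02" --pt "0 0 0 0 0 0 0.02" --pt "0 0 0 0 0 0 0.02" --squeeze 35

```text
clock: 5.9
tool_pos: [0.5759, -0.2297, 0.0968]
tcp_rot: [0.063, 0.911, -0.152, 0.378]
force: [-0.2, 0.3, 0.2]
finger_gap: 0.0293
finger_force: 35.0
```

Scaled: -0.01 m is -0.2, -0.005 m is -0.1.

>>> creep_tool --pt "0 0 -0.1 0 0 0 0.02" --pt "0 0 -0.2 0 0 0 0.02" --pt "0 0 -0.2 0 0 0 0.02"

```text
clock: 6.2
tool_pos: [0.5588, -0.2238, 0.1147]
tcp_rot: [0.063, 0.911, -0.152, 0.377]
force: [1.7, 0.1, -1.1]
finger_gap: 0.0296
finger_force: 35.0
```

>>> creep_tool --pt "0 0 -0.2 0 0 0 0.02" --pt "0 0 -0.2 0 0 0 0.02" --pt "0 0 -0.2 0 0 0 0.02" --pt "0 0 -0.2 0 0 0 0.02" --pt "0 0 -0.2 0 0 0 0.02" --pt "0 0 -0.16 0 0 0 0.02" --pt "0 0 0 0 0 0 0.02"

```text
clock: 6.9
tool_pos: [0.5201, -0.2107, 0.1563]
tcp_rot: [0.063, 0.911, -0.152, 0.378]
force: [0.7, -0.1, -1.6]
finger_gap: 0.0298
finger_force: 35.0
```

Run:
```python
from h import *
goal(tail+.025*zl,Rg)
```

```text
t 6.9 tool [ 0.5201 -0.2107  0.1563] q [-0.61 -0.7   2.48  0.34  0.62  1.09] gap 0.02979638688532716 F [ 0.7 -0.1 -1.6] 34.993497133255005
now-frame shift [-0.0007 -0.0001 -0.002 ]
rotvec [ 0.0008 -0.0013  0.0004] shift after turn [-0.0007 -0.0001 -0.002 ]
```

Scaled: 0.008 m is 0.16, -0.007 m is -0.14.

>>> creep_tool --pt "0.14 0 -0.14 0 0 0 0.02" --pt "0.16 0 -0.14 0 0 0 0.02" --pt "0.16 0 -0.14 0 0 0 0.02" --pt "0.16 0 -0.14 0 0 0 0.02" --pt "0.16 0 -0.14 0 0 0 0.02" --pt "0.16 0 -0.14 0 0 0 0.02" --pt "0.16 0 -0.14 0 0 0 0.02" --pt "0.16 0 -0.14 0 0 0 0.02" --pt "0 0 0 0 0 0 0.02" --pt "0 0 0 0 0 0 0.02"

```text
clock: 7.9
tool_pos: [0.5251, -0.2123, 0.2399]
tcp_rot: [0.063, 0.911, -0.152, 0.378]
force: [-0.3, -0.1, -1.3]
finger_gap: 0.0297
finger_force: 35.0
```

Run:
```python
from h import *
goal(np.array([.563,.265,.264]),np.c_[np.cross(yg,[0,0,-1]),yg,[0,0,-1]])
I=[env.grab_frame(n) for n in("side","top")]
cv2.imwrite("pics/out.png",np.hstack([cv2.resize(I[0][90:240,220:400],(400,333)),cv2.resize(I[1][150:330,270:450],(333,333))]))
```

```text
t 7.9 tool [ 0.5251 -0.2123  0.2399] q [-0.6  -0.77  2.37  0.27  0.79  1.18] gap 0.02972222318913878 F [-0.3 -0.1 -1.3] 34.99338626861572
now-frame shift [-0.0667 -0.4638 -0.1012]
rotvec [ 4.00e-04 -7.86e-01  2.00e-04] shift after turn [-0.1187 -0.4638 -0.0241]
```

View pics/out.png

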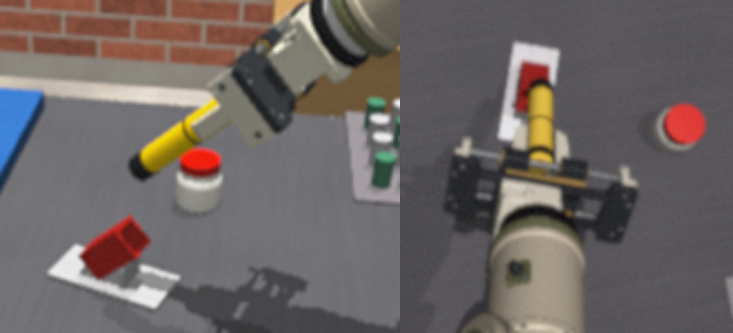

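The lamp is fully out, coaxial with the gripper (lens at about (140,165) in the side crop), and the holder is empty. Now turning it down, then lifting.

Scaled: -0.0786 rad is -0.0125.

>>> creep_tool --pt "0 0 0 0 -0.0125 0 0.02" --pt "0 0 0 0 -0.0125 0 0.02" --pt "0 0 0 0 -0.0125 0 0.02" --pt "0 0 0 0 -0.0125 0 0.02" --pt "0 0 0 0 -0.0125 0 0.02" --pt "0 0 0 0 -0.0125 0 0.02" --pt "0 0 0 0 -0.0125 0 0.02" --pt "0 0 0 0 -0.0125 0 0.02" --pt "0 0 0 0 -0.0125 0 0.02" --pt "0 0 0 0 -0.0125 0 0.02" --pt "0 0 0 0 0 0 0.02"

```text
clock: 9.1
tool_pos: [0.5255, -0.2123, 0.2374]
tcp_rot: [-0.001, 0.986, -0.164, -0.002]
force: [0.4, 1.2, -1.0]
finger_gap: 0.0299
finger_force: 35.0
```

>>> creep_tool --pt "0 0 -0.3 0 0 0 0.02" --pt "0 0 -0.4 0 0 0 0.02" --pt "0 0 -0.4 0 0 0 0.02" --pt "0 0 -0.4 0 0 0 0.02" --pt "0 0 0 0 0 0 0.02"

```text
clock: 9.6
tool_pos: [0.5261, -0.2128, 0.32]
tcp_rot: [0.001, 0.986, -0.164, 0.004]
force: [0.8, -1.0, -1.3]
finger_gap: 0.0297
finger_force: 35.0
```

Run:
```python
from h import *
goal(np.array([.563,.265,.320]),np.c_[np.cross(yg,[0,0,-1]),yg,[0,0,-1]])
```

```text
t 9.6 tool [ 0.5261 -0.2128  0.32  ] q [-0.47  0.01  1.43  0.    1.69  1.43] gap 0.029675848785536925 F [ 0.8 -1.  -1.3] 34.99330759048462
now-frame shift [-0.1199 -0.4639 -0.0017]
rotvec [ 0.0013 -0.0092 -0.0001] shift after turn [-0.1199 -0.464   0.    ]
```

Scaled: -0.029 m is -0.58, -0.0075 m is -0.15.

>>> creep_tool --pt "-0.08 -0.3 0 0 0 0 0.02" --pt "-0.15 -0.58 0 0 0 0 0.02" --pt "-0.15 -0.58 0 0 0 0 0.02" --pt "-0.15 -0.58 0 0 0 0 0.02" --pt "-0.15 -0.58 0 0 0 0 0.02" --pt "-0.15 -0.58 0 0 0 0 0.02" --pt "-0.15 -0.58 0 0 0 0 0.02" --pt "-0.15 -0.58 0 0 0 0 0.02" --pt "-0.15 -0.58 0 0 0 0 0.02"

```text
clock: 10.5
tool_pos: [0.5435, 0.0443, 0.3134]
tcp_rot: [-0.0, 0.986, -0.164, -0.001]
force: [-0.3, 1.0, -1.1]
finger_gap: 0.0299
finger_force: 35.0
```

>>> creep_tool --pt "-0.15 -0.58 0 0 0 0 0.02" --pt "-0.15 -0.58 0 0 0 0 0.02" --pt "-0.15 -0.58 0 0 0 0 0.02" --pt "-0.15 -0.58 0 0 0 0 0.02" --pt "-0.15 -0.58 0 0 0 0 0.02" --pt "-0.15 -0.58 0 0 0 0 0.02" --pt "-0.15 -0.58 0 0 0 0 0.02" --pt "-0.08 -0.3 0 0 0 0 0.02" --pt "0 0 0 0 0 0 0.02" --pt "0 0 0 0 0 0 0.02" --pt "0 0 0 0 0 0 0.02"

```text
clock: 11.6
tool_pos: [0.5617, 0.2657, 0.3145]
tcp_rot: [0.0, 0.986, -0.165, -0.0]
force: [0.3, -0.8, -2.1]
finger_gap: 0.03
finger_force: 35.0
```

Run:
```python
from h import *
goal(np.array([.563,.265,.264]),np.c_[np.cross(yg,[0,0,-1]),yg,[0,0,-1]])
I=[env.grab_frame(n) for n in("side","top")]
for n,i in zip(("side","top"),I): cv2.imwrite(f"pics/{n}1.png",i)
cv2.imwrite("pics/over.png",np.hstack([cv2.resize(I[0][100:420,120:400],(400,457)),cv2.resize(I[1][120:400,60:305],(400,457))]))
```

```text
t 11.6 tool [0.5617 0.2657 0.3145] q [ 0.36  0.17  1.27 -0.    1.7   2.26] gap 0.02996934719523948 F [ 0.3 -0.8 -2.1] 34.992915987968445
now-frame shift [0.0015 0.0002 0.0505]
rotvec [ 0.0007  0.0001 -0.0011] shift after turn [0.0015 0.0002 0.0505]
```

View pics/over.png

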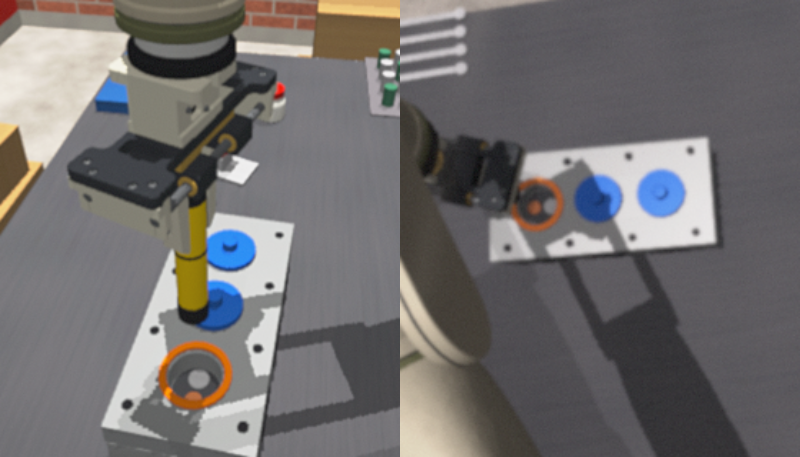

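The lamp hangs over the ring (lens at about (193,315) and ring at (196,375) in the side crop). Ring and caps are undisturbed, and the lamp is hidden in the top view. Now lowering, then checking lens height and tilt in the side view.

Scaled: 0.01 m is 0.2, 0.005 m is 0.1.

>>> creep_tool --pt "0.03 0 0.2 0 0 0 0.02" --pt "0 0 0.2 0 0 0 0.02" --pt "0 0 0.2 0 0 0 0.02" --pt "0 0 0.2 0 0 0 0.02" --pt "0 0 0.1 0 0 0 0.02" --pt "0 0 0.06 0 0 0 0.02" --pt "0 0 0 0 0 0 0.02" --pt "0 0 0 0 0 0 0.02" --pt "0 0 0 0 0 0 0.02"

```text
clock: 12.6
tool_pos: [0.5634, 0.2664, 0.2673]
tcp_rot: [-0.0, 0.986, -0.164, 0.0]
force: [-1.3, -0.0, -0.7]
finger_gap: 0.0294
finger_force: 35.0
```

Run:
```python
from h import *
goal(np.array([.563,.265,.264]),np.c_[np.cross(yg,[0,0,-1]),yg,[0,0,-1]])
i=env.grab_frame("side"); cv2.imwrite("pics/side2.png",i); tp=env.get_state()["tool_pos"]
L=tp-[0,0,.104]; a=np.linspace(0,2*np.pi,60); rim=L+.015*np.c_[np.cos(a),np.sin(a),0*a]
p=project("side",rim); print("lens pred",project("side",L),"bottom row",p[:,1].max(),"cols",p[:,0].min(),p[:,0].max(), "px per 10mm up",project("side",[L,L+[0,0,.01]]))
print("axis pred",project("side",[L,L+[0,0,.1]]))
m=mask(i,20,35,(180,150,330,400)); 
for r in range(180,400,6):
    c=np.where(m[r])[0]
    if len(c): print(r,c.min(),c.max(),end="; ")
h=cv2.cvtColor(i,cv2.COLOR_BGR2HSV)[...,2]; c=int(p[:,0].mean()); r=int(p[:,1].max()); print("\n",r-25,h[r-25:r+20,c])
cv2.imwrite("pics/final.png",cv2.resize(i[200:400,180:340],(480,600)))
```

```text
t 12.6 tool [0.5634 0.2664 0.2673] q [ 0.36  0.18  1.35 -0.    1.62  2.26] gap 0.02937011586421546 F [-1.3 -0.  -0.7] 34.99311804771423
now-frame shift [0.0001 0.0015 0.0033]
rotvec [-0.0004 -0.0006 -0.    ] shift after turn [0.0001 0.0015 0.0033]
lens pred [[254.58711261 338.46742369]] bottom row 347.3166624600025 cols 244.399912931588 264.7423601119358 px per 10mm up [[254.58711261 338.46742369]
 [254.37414542 334.28486514]]
axis pred [[254.58711261 338.46742369]
 [252.23696541 292.39175326]]
216 277 279; 222 272 273; 228 267 277; 234 262 282; 240 256 258; 246 251 254; 252 246 249; 264 254 256; 270 253 263; 276 252 263; 282 252 263; 288 253 262; 294 253 262; 300 253 262; 306 244 263; 312 244 263; 318 244 263; 324 244 263; 330 245 264; 336 246 262; 
 322 [148 148 147 149 147 149 149 148 148 148 148 147 148 147 151 148 120  68
  27  32  30  26  28  29  25  39  67  85  90  88  90  90  89  89  89  84
  73  88 124 149 153 152 152 155 157]
```

View pics/final.png

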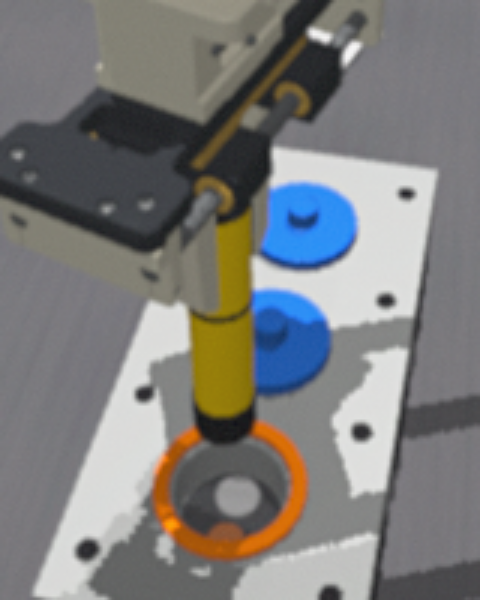

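The lens edge sits where it was predicted (bottom row about 347.6 against 347.3, columns 245–264), so the lamp is vertical and centred at about 63 mm. A last small trim, settle, then hand in.

Scaled: 0.003 m is 0.06, 0.0013 m is 0.026.

>>> creep_tool --pt "0 0.026 0.06 0 0 0 0.02" --pt "0 0 0 0 0 0 0.02" --pt "0 0 0 0 0 0 0.02" --pt "0 0 0 0 0 0 0.02" --pt "0 0 0 0 0 0 0.02" --pt "0 0 0 0 0 0 0.02" --pt "0 0 0 0 0 0 0.02" --pt "0 0 0 0 0 0 0.02" --pt "0 0 0 0 0 0 0.02" --pt "0 0 0 0 0 0 0.02"

```text
clock: 13.65
tool_pos: [0.5627, 0.265, 0.2636]
tcp_rot: [0.0, 0.986, -0.164, -0.0]
force: [0.6, 0.7, -1.4]
finger_gap: 0.0296
finger_force: 35.0
```

Run:
```python
from h import *
goal(np.array([.563,.265,.264])); print(env.hand_in())
```

```text
t 13.65 tool [0.5627 0.265  0.2636] q [ 0.36  0.18  1.36 -0.    1.61  2.26] gap 0.029591516691504803 F [ 0.6  0.7 -1.4] 34.993152022361755
now-frame shift [ 0.0003 -0.0001 -0.0004]
the job is handed in; nothing more can be done
None
```

I handed the job in at 13.65 s with the lamp gripped, pointing straight down over the middle of the ringed chamber, its lens about 6 cm above the head; the ring, caps and jar were not touched.

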